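Refit the sprung sieve panel of the filings box

TASK

Fit the loose sieve panel back into the goldsmith's filings box. It is longer than the opening: tilt it, slip its low end under the broad steel lip and push it back gently against the spring bar there, lower the other end past the narrow lip, then ease the panel back under the narrow lip and leave it flat on the ledges, held at both ends. Do not force or knock the panel against the box, and leave the jar, hammer and dish alone.

Things in the scene. Friction and masses are not known exactly. Their poses are not given: they have to be found in the camera images.
- panel_grip (a point): Centre of the grip of the loose sieve panel: an upright pale wooden block in the panel's middle, 14 (x) x 60 (y) x 45 mm tall, standing on the plate's upper face, its top 51 mm above the plate's underside. This point is 28.5 mm above the underside; x runs along the plate's length, z is the plate's normal, up through the grip. The panel starts lying on the bench, grip up.
- panel: The sieve panel, a flat aluminium plate with rows of dark holes, 170 long (x) x 100 wide (y) x 6 mm thick, 0.25 to 0.42 kg, the same either way round. Origin at the middle of the plate's underside; axes as panel_grip.
- panel_end_a (a point): Middle of the plate's end face at its -x end, 85 mm from the panel's middle, half-way through the thickness; axes as panel_grip.
- panel_end_b (a point): The same at the plate's +x end.
- box: Filings box, fixed: open-topped wooden box, 212 long (x) x 126 wide (y) x 81 mm high, a steel lip across each end. Origin on the bench under the middle of the opening; x runs from the broad lip (on the robot's side) to the narrow lip, z up. Opening: x -75 to +75 mm, 106 mm wide between the side walls. Contact of over 20 N between panel and box is too much.
- seat (a point): Where the middle of the panel's underside belongs: the middle of the opening at the height of the ledges, 60 mm above the bench. Seated, the plate's ends are at x -85 and +85 of the box, 10 mm under each lip. Ledges: x -107 to -71 and +67 to +85. Axes as the box.
- broad_lip (a point): Middle of the broad lip's edge at the opening (box x -75), on its upper face, 81 mm above the bench. The lip is 42 mm wide and 5 mm thick; under it the pocket is 16 mm high, down to the ledge. Axes as the box.
- bar_rest (a point): In the pocket under the broad lip, at ledge height: the rest place (box x -85.5) of the face of a brass bar as wide as the pocket, 61 to 74 mm above the bench. A fixed point. The bar is sprung: about 5 N starts it moving to -x, 10 N pushes it 12.5 mm back, where it stops hard. Its push brings the panel home. Axes as the box.
- narrow_lip (a point): Middle of the narrow lip's edge at the opening (box x +75), on its upper face, 81 mm above the bench. The lip is 20 mm wide, 5 mm thick, the pocket below it 16 mm high, ending at a solid wall at box x +85. The flat panel clears this lip only when pushed 10 mm or more from its seat towards the broad lip. Axes as the box.
- jar: Bystander: amber glass jar with a black cap, 56 mm across, 85 mm tall, loose; origin at its foot.
- hammer: Bystander: small hammer, 240 mm long, lying on the bench, loose.
- dish: Bystander: white ceramic bowl, 90 mm across, 35 mm high, loose; origin at its foot.
Things that resemble listed ones, but are neither listed nor needed, are in the scene too. There is more than one size of the panel; the one meant has the size given above.

How it is judged:
On the way, in this order (a step that is already met when the one before it is completed fails the run):
1. The panel is lifted off the bench (height (world z) of panel_grip above 0.06 m), for 0.2 s.
2. The panel is tilted (over 4 degrees) with its low end pushed in under the broad lip (angle between panel_grip's own z axis and vertical above 0.07 rad and ((x of panel_end_a in the frame of box below -0.08 m and z of panel_end_a in the frame of box between 0.055 and 0.078 m and y of panel_end_a in the frame of box between -0.05 and 0.05 m) or (x of panel_end_b in the frame of box below -0.08 m and z of panel_end_b in the frame of box between 0.055 and 0.078 m and y of panel_end_b in the frame of box between -0.05 and 0.05 m))), for 0.1 s.
At the end, for the whole second after the job is handed in: The panel lies flat in the box (tilt under 0.025 rad), its underside on the ledges (within 2.5 mm), centred lengthwise within 3 mm so that both ends are held under the lips, within 6 mm across, grip up, released and at rest (x of panel_grip in the frame of box between -0.003 and 0.003 m and y of panel_grip in the frame of box between -0.006 and 0.006 m and z of panel_grip in the frame of box between 0.086 and 0.091 m and angle between panel_grip's own z axis and vertical below 0.025 rad and linear speed of panel below 0.02 m/s); the robot touches nothing.
It fails at once if The panel is forced or knocked against the box (over 20 N) (contact force between panel and box above 20 N).
It fails at once if The jar is disturbed (moved over 20 mm) (distance of jar from where it was at the start of the episode above 0.02 m).
It fails at once if The hammer is disturbed (moved over 20 mm) (distance of hammer from where it was at the start of the episode above 0.02 m).
It fails at once if The dish is disturbed (moved over 20 mm) (distance of dish from where it was at the start of the episode above 0.02 m).
It also fails if it takes over 72 s, if anything falls off the work surface, if the arm or the gripper's body presses on something with over 40 N, if the wrist force passes 120 N, or if a joint passes its speed limit or range.

ROBOT

A 6-joint arm with a two-finger parallel gripper is mounted at the origin on the work surface. World frame = base frame: x ahead of the robot, y to its left, z up, the work surface at z = 0. Lengths are in m, angles in rad, forces in N, time in s.
With the tool pointing down it reaches from about 0.25 to 0.775 m from the base axis. Payload 4 kg.
Tool frame: the origin (TCP) lies at the very end of the fingers, on their centre line; the grasp point (between the pads) lies 19 mm behind it; z points along the fingers, y is the direction in which the jaws open and shut (so a half turn about z gives the same grasp; the last joint's range is limited). The gripper opens to 85 mm and grips with 20 to 120 N. Pads are 22 mm wide; open, the fingers measure 114 mm over their backs; the gripper's body (76 mm by 85 mm) begins 54 mm behind the grasp point. The pads swing forward as they close: fully open they stand 13 mm farther back than shut.
Start: joints at [1.179, 0.087, 1.371, -0, 1.684, -0.103], TCP at [0.157, 0.527, 0.231] pointing down, gripper open.
Joint ranges: [-3.1, 3.1], [-0.76, 2.03], [0.27, 2.55], [-1.08, 4.22], [0.17, 2.65], [-2.57, 2.57]. Speed limits (rad/s): [2.79, 2.79, 3.14, 3.14, 3.14, 3.14].

INTERFACE

Orientations are given as a unit quaternion [w, x, y, z].
In Python, from plant import manip, imaging, job gives the robot as it stands. The module is installed in compiled form; this text tells all that it offers.
- The arm moves only by the tool servo_tool, never from a script. Its argument "series" is a list of rows, each an object of numbers: "tx", "ty", "tz": the shift along the tool's x, y, z in m; "turn": the turn about the tool's z in degrees; "grip": the finger opening in m, from 0 to 0.0854. A call has 1 to 12 rows; each row is the pose to reach, as a shift and turn from the pose commanded when the call began, along the tool's axes at that moment; what a row does not reach only later rows make up. A row lasts 1/8 s, in which the tool goes at most 62.5 mm and 10.7 degrees, less where a joint would pass 70% of its speed; a pose out of reach is approached as far as the arm can. A call with a gripper value outside its range is refused whole. The fingers move at their own pace and stop on an object; "squeeze" is the grip in N (left out, the last holds). Time passes only in rows, so rows that repeat a pose let the fingers close. It gives the time, the measured TCP pose, the force and the opening at its end, in the units of the state.
- manip.read_state(): the state, without advancing time (a new reading comes with each control period).
- imaging.capture(name): name is "scene" or "top" or "wrist"; returns the picture (420x560x3 uint8, blue, green, red); there is no depth.
- imaging.camera_params(name): a dict with "mtx" (3x3 intrinsics, pixels), "R" (3x3) and "t" (3): a world point X has camera coordinates R X + t; the wrist camera has in their place "mount" (4x4, takes a point from camera to tool coordinates, whose origin is the TCP and whose axes are the flange's). Camera axes: x right, y down, z forward; pixel columns grow to the right and rows downward; lengths in m; the calibration is good to about 2 mm. A picture is of the moment at which its call begins: read the wrist's pose just before it. camera_params takes no time and is no camera call.
- job.job_done(): hands the job in, once; it reports no verdict.
The state is a dict: "time_s": time; "joint_positions": joint angles; "dq": joint speeds; "joint_torque": joint torques, N m; "ee_pos": TCP position; "eef_rot": TCP orientation; "wrist_force": force on the tool from outside, world axes, zero at the start; "ft_torque": the same for the moment, N m; "finger_gap": finger opening in m.
Only numpy, scipy, OpenCV 4.12 (cv2) and the standard library are available. Lean on these libraries where they do the work, as an engineer would, in place of code of your own. Each camera call takes 0.05 s, during which the arm holds its last target. There are 200 camera calls.

## Working session

There is one attempt and no reset: what is moved stays moved. The work goes in short steps, Python scripts to look and compute and a tool call to move; the robot and the scene stay as the last step left them, time stands still between calls to the robot, and variables do not carry over. Pictures are saved under pics/ and viewed, about 8 in all and at most 12, crops included, and the job is handed in when it is done.

Besides the shell and the picture viewer there is one more tool, called after "Request:" as name(argument=value, ...), one argument or row to a line, values as JSON. servo_tool: Moves the arm, as the interface text tells. Its arguments: {"type":"object","properties":{"series":{"type":"array"},"squeeze":{"type":"number"}},"required":["series"]}

```bash
mkdir -p pics; python3 - <<'E'
from plant import manip, imaging
import cv2, numpy as np
s=manip.read_state(); print(s)
for n in ("scene","top"):
    im=imaging.capture(n); cv2.imwrite(f"pics/{n}0.png",im)
    p=imaging.camera_params(n); print(n,p)
print(imaging.camera_params("wrist"))
E
```

```text
{'time_s': 0.0, 'joint_positions': array([ 1.17888813e+00,  8.79923638e-02,  1.37226466e+00, -2.89310302e-06,
        1.68359130e+00, -1.03108514e-01]), 'dq': array([-0.00037908, -0.00287495,  0.00172463, -0.00057879,  0.00289353,
       -0.00063796]), 'joint_torque': array([ 3.07953715e-04, -3.51863801e+01, -3.13275111e+01, -1.98408816e-04,
        1.09314371e-02, -6.69275067e-06]), 'ee_pos': array([0.15646106, 0.52676048, 0.23011342]), 'eef_rot': array([-2.74913157e-04,  1.43898611e-01,  9.89591794e-01, -1.09381624e-03]), 'wrist_force': array([ 0.00758968, -0.03444287,  0.02854928]), 'ft_torque': array([ 0.02111075, -0.02091745, -0.04959698]), 'finger_gap': 0.0851785678633786}
scene {'mtx': array([[547.00792542,   0.        , 275.60962848],
       [  0.        , 547.00792542, 205.44939952],
       [  0.        ,   0.        ,   1.        ]]), 'R': array([[-0.70833239,  0.70585341,  0.00601527],
       [ 0.5667865 ,  0.57381507, -0.59117622],
       [-0.42073541, -0.4153399 , -0.80651999]]), 't': array([ 0.3263909 , -0.25563099,  1.6519052 ])}
top {'mtx': array([[484.71099466,   0.        , 277.47574216],
       [  0.        , 484.71099466, 212.95472237],
       [  0.        ,   0.        ,   1.        ]]), 'R': array([[ 0.00936307, -0.99992845, -0.00744482],
       [-0.98939815, -0.00818491, -0.1449976 ],
       [ 0.14492629,  0.00872351, -0.989404  ]]), 't': array([0.03441551, 0.52115926, 1.15453225])}
{'mtx': array([[369.71989154,   0.        , 285.34900913],
       [  0.        , 369.71989154, 209.38529547],
       [  0.        ,   0.        ,   1.        ]]), 'mount': array([[ 7.73900285e-04, -9.47976809e-01, -3.18338453e-01,
         8.18309483e-02],
       [ 9.99997583e-01,  7.85707713e-05,  2.19708031e-03,
         6.56764874e-04],
       [-2.05776908e-03, -3.18339384e-01,  9.47974579e-01,
        -1.43461702e-01],
       [ 0.00000000e+00,  0.00000000e+00,  0.00000000e+00,
         1.00000000e+00]])}
```

View pics/scene0.png

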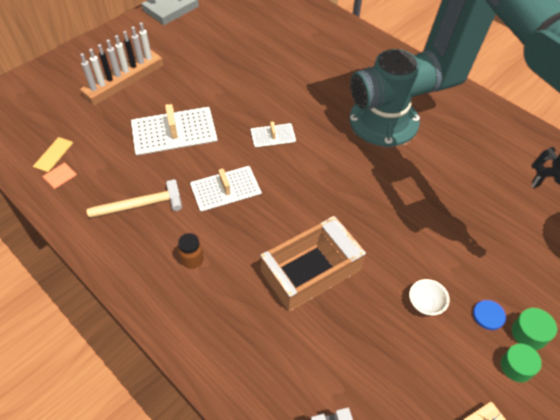

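View pics/top0.png

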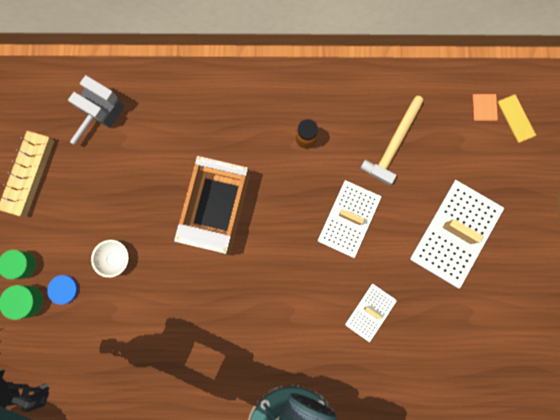

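Scene/top views: candidate panels are at top (457,234) large, (350,218) medium and (371,312) small. The box is at (212,205), with its broad lip at (203,238) and narrow lip at (220,166). The jar is at (307,133), the hammer at (390,140) and the dish at (110,258). Next I measure their sizes.

```bash
cat > h.py <<'E'
import numpy as np, cv2
from plant import manip, imaging
from scipy.spatial.transform import Rotation as Rot
def cam(n, s=None):
    p=imaging.camera_params(n); K=p["mtx"]
    if n!="wrist":
        R,t=p["R"],p["t"]
    else:
        q=s["eef_rot"]; T=np.eye(4); T[:3,:3]=Rot.from_quat(np.r_[q[1:],q[0]]).as_matrix(); T[:3,3]=s["ee_pos"]
        M=np.linalg.inv(T@p["mount"]); R,t=M[:3,:3],M[:3,3]
    return K,R,t
def proj(c,X):
    K,R,t=c; x=(np.atleast_2d(X)@R.T+t)@K.T; return x[:,:2]/x[:,2:]
def onz(c,px,z):
    K,R,t=c; px=np.atleast_2d(px); d=np.c_[px,np.ones(len(px))]@np.linalg.inv(K).T@R; o=-R.T@t
    return o+d*((z-o[2])/d[:,2:])
def tri(c1,p1,c2,p2):
    X=cv2.triangulatePoints(c1[0]@np.c_[c1[1],c1[2]],c2[0]@np.c_[c2[1],c2[2]],np.float64(p1).reshape(-1,2).T,np.float64(p2).reshape(-1,2).T)
    return (X[:3]/X[3]).T
def white(im,lo=150,sat=45,minA=300):
    hsv=cv2.cvtColor(im,cv2.COLOR_BGR2HSV)
    m=((hsv[...,2]>lo)&(hsv[...,1]<sat)).astype(np.uint8)
    m=cv2.morphologyEx(m,cv2.MORPH_CLOSE,np.ones((3,3)))
    out=[]
    for c in cv2.findContours(m,cv2.RETR_EXTERNAL,cv2.CHAIN_APPROX_NONE)[0]:
        if cv2.contourArea(c)>minA: out.append(c[:,0].astype(float))
    return out
E
python3 - <<'E'
from h import *
for n in ("top","scene"):
    im=cv2.imread(f"pics/{n}0.png"); c=cam(n)
    for k in white(im):
        z=0.006
        P=onz(c,k,z); r=cv2.minAreaRect(P[:,:2].astype(np.float32)*1000)
        print(n,k.mean(0).round(),np.round(r[0]),np.round(r[1]),round(r[2],1))
im=cv2.imread("pics/top0.png"); cv2.imwrite("pics/crop1.png",cv2.resize(np.hstack([im[150:270,160:270],im[170:290,300:410]]),None,fx=3.6,fy=4.5,interpolation=cv2.INTER_CUBIC))
E
```

```text
top [371. 312.] [ 282. -191.] [ 73. 123.] 55.9
top [110. 258.] [408. 457.] [90. 90.] 3.7
top [202. 238.] [460. 228.] [136.  46.] 76.8
top [457. 234.] [ 479. -411.] [141. 237.] 59.0
top [349. 219.] [ 514. -142.] [103. 172.] 65.8
top [378. 171.] [ 636. -217.] [90. 29.] 64.1
top [222. 166.] [647. 185.] [134.  22.] 77.6
top [ 82. 115.] [774. 573.] [ 87. 117.] 56.6
top [95. 88.] [856. 522.] [87. 30.] 59.2
top [494.  20.] [1062. -549.] [ 95. 318.] 0.3
top [363.  19.] [1060. -181.] [ 95. 315.] 0.3
top [204.  17.] [1060.  251.] [ 93. 550.] 0.3
top [66. 12.] [1059.  626.] [ 90. 342.] 0.3
scene [429. 297.] [390. 444.] [89. 91.] 45.3
scene [280. 274.] [598. 147.] [135.  20.] 76.5
scene [344. 240.] [412. 193.] [127.  44.] 77.4
scene [225. 188.] [ 514. -141.] [105. 173.] 65.7
scene [273. 135.] [ 283. -191.] [ 76. 124.] 55.6
scene [173. 130.] [ 478. -411.] [146. 238.] 59.1
scene [168.   5.] [ 114. -899.] [103. 188.] 45.6
```

View pics/crop1.png

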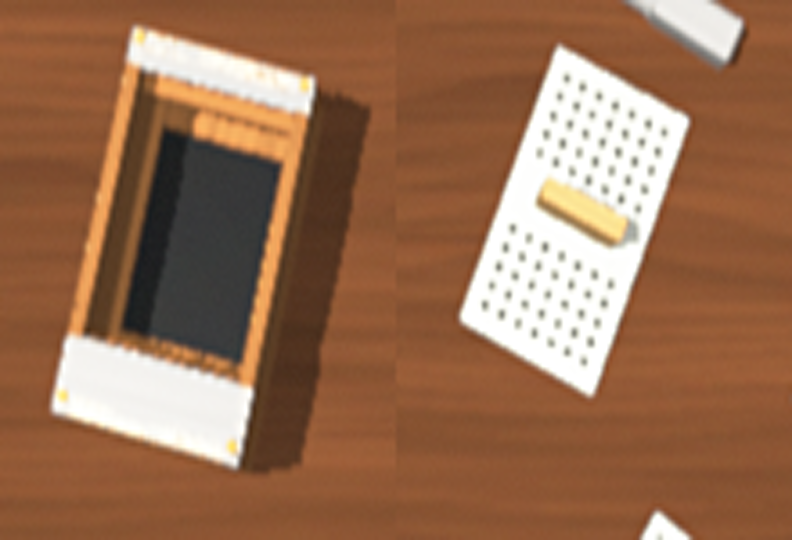

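Medium panel (right half of the crop) measures 172×103 mm, so it is the one; it centres at (0.514,-0.142) in both views. The crop also shows the box with its wide lip at the bottom, towards the robot. Next: the box lips by triangulation, and the grip height.

```bash
cat >> h.py <<'E'
def toolR(s):
    q=s["eef_rot"]; return Rot.from_quat(np.r_[q[1:],q[0]]).as_matrix()
def tomove(s,X,yaw=None):
    """tool-frame shift (mm) to X and turn (deg) so tool y lies along world yaw (mod 180)"""
    R=toolR(s); d=R.T@(np.array(X)-s["ee_pos"])*1000
    if yaw is None: return d.round(1)
    cur=np.degrees(np.arctan2(R[1,1],R[0,1])); e=(yaw-cur+90)%180-90
    return d.round(1), round(-e,2)
E
python3 - <<'E'
from h import *
C={}
for n in ("top","scene"):
    im=cv2.imread(f"pics/{n}0.png"); c=cam(n)
    for k in white(im):
        for z in (0.06,0.081,.1):
            P=onz(c,k,z); r=cv2.minAreaRect(P[:,:2].astype(np.float32)*1000)
            if 100<max(r[1])<140 and min(r[1])<50 and r[0][0]<800: print(n,z,np.round(r[0],1),np.round(r[1],1),round(r[2],1))
    hsv=cv2.cvtColor(im,cv2.COLOR_BGR2HSV); m=((hsv[...,0]>12)&(hsv[...,0]<32)&(hsv[...,1]>60)&(hsv[...,2]>170)).astype(np.uint8)
    ks=[k for k in cv2.findContours(m,0,1)[0] if cv2.contourArea(k)>40]
    for k in ks:
        ctr=k[:,0].mean(0); 
        w=onz(c,ctr,.04)[0]
        if np.hypot(w[0]-.514,w[1]+.142)<.06:
            print(n,ctr,[ (z,onz(c,ctr,z)[0].round(4)) for z in (.028,.051)],cv2.minAreaRect(k))
s=manip.read_state(); print(tomove(s,[.514,-.142,.18],65.8))
E
```

```text
top 0.06 [454.9 219.3] [129.5  43.7] 76.8
top 0.081 [453.  215.8] [127.1  42.9] 76.8
top 0.1 [451.2 212.7] [125.   42.1] 76.8
top 0.06 [633.7 178.3] [128.2  20.6] 77.6
top 0.081 [628.5 175.6] [125.8  20.2] 77.6
top 0.1 [623.8 173.2] [123.7  19.9] 77.6
top [351.56716418 217.11940299] [(0.028, array([ 0.5134, -0.1444,  0.028 ])), (0.051, array([ 0.5102, -0.1411,  0.051 ]))] ((351.1634521484375, 216.72926330566406), (25.213333129882812, 8.031949043273926), 24.775142669677734)
scene 0.06 [619.6 167.9] [128.7  19. ] 76.5
scene 0.081 [628.  176.1] [126.3  18.7] 76.5
scene 0.1 [635.7 183.5] [124.1  18.4] 76.5
scene 0.06 [442.4 211.7] [121.6  42.4] 77.4
scene 0.081 [454.2 219. ] [119.3  41.6] 77.4
scene 0.1 [464.9 225.6] [117.2  40.9] 77.4
scene [224.45614035 180.77192982] [(0.028, array([ 0.5105, -0.1458,  0.028 ])), (0.051, array([ 0.5217, -0.1309,  0.051 ]))] ((224.75, 180.75001525878906), (27.195587158203125, 6.640783309936523), 71.56504821777344)
(array([-533.2, -539.2,   51.2]), np.float64(7.65))
```

Request:
servo_tool(
  series=[
    {"tx": -0.533,"ty": -0.539,"tz": 0.051,"turn": 7.65},
    {"tx": -0.533,"ty": -0.539,"tz": 0.051,"turn": 7.65},
    {"tx": -0.533,"ty": -0.539,"tz": 0.051,"turn": 7.65},
    {"tx": -0.533,"ty": -0.539,"tz": 0.051,"turn": 7.65},
    {"tx": -0.533,"ty": -0.539,"tz": 0.051,"turn": 7.65},
    {"tx": -0.533,"ty": -0.539,"tz": 0.051,"turn": 7.65},
    {"tx": -0.533,"ty": -0.539,"tz": 0.051,"turn": 7.65},
    {"tx": -0.533,"ty": -0.539,"tz": 0.051,"turn": 7.65},
    {"tx": -0.533,"ty": -0.539,"tz": 0.051,"turn": 7.65},
    {"tx": -0.533,"ty": -0.539,"tz": 0.051,"turn": 7.65},
    {"tx": -0.533,"ty": -0.539,"tz": 0.051,"turn": 7.65},
    {"tx": -0.533,"ty": -0.539,"tz": 0.051,"turn": 7.65},
  ],
)

```text
validation failed for argument at $.se...
```

```bash
python3 - <<'E'
from h import *
s=manip.read_state(); print(s["time_s"],s["ee_pos"],tomove(s,[.514,-.142,.18],65.8))
E
```

```text
0.1 [0.15646113 0.52681017 0.23022785] (array([-533.2, -539.2,   51.2]), np.float64(7.65))
```

Request:
servo_tool(
  series=[
    {"tx": -0.533,"ty": -0.539,"tz": 0.051,"turn": 7.65,"grip": 0.085},
    {"tx": -0.533,"ty": -0.539,"tz": 0.051,"turn": 7.65,"grip": 0.085},
  ],
)

```text
time_s: 0.35
ee_pos: [0.2157, 0.416, 0.2219]
eef_rot: [-0.0, 0.209, 0.978, -0.001]
wrist_force: [0.9, 0.1, 0.6]
finger_gap: 0.0849
```

```bash
python3 - <<'E'
from h import *
s=manip.read_state(); print(s["time_s"],s["ee_pos"],tomove(s,[.514,-.142,.18],65.8))
E
```

```text
0.35 [0.21568357 0.41600868 0.22185944] (array([-500.3, -387.3,   42.6]), np.float64(0.08))
```

Request:
servo_tool(
  series=[
    {"tx": -0.5,"ty": -0.387,"tz": 0.042,"turn": 0,"grip": 0.085},
    {"tx": -0.5,"ty": -0.387,"tz": 0.042,"turn": 0,"grip": 0.085},
    {"tx": -0.5,"ty": -0.387,"tz": 0.042,"turn": 0,"grip": 0.085},
    {"tx": -0.5,"ty": -0.387,"tz": 0.042,"turn": 0,"grip": 0.085},
    {"tx": -0.5,"ty": -0.387,"tz": 0.042,"turn": 0,"grip": 0.085},
    {"tx": -0.5,"ty": -0.387,"tz": 0.042,"turn": 0,"grip": 0.085},
    {"tx": -0.5,"ty": -0.387,"tz": 0.042,"turn": 0,"grip": 0.085},
    {"tx": -0.5,"ty": -0.387,"tz": 0.042,"turn": 0,"grip": 0.085},
    {"tx": -0.5,"ty": -0.387,"tz": 0.042,"turn": 0,"grip": 0.085},
    {"tx": -0.5,"ty": -0.387,"tz": 0.042,"turn": 0,"grip": 0.085},
    {"tx": -0.5,"ty": -0.387,"tz": 0.042,"turn": 0,"grip": 0.085},
    {"tx": -0.5,"ty": -0.387,"tz": 0.042,"turn": 0,"grip": 0.085},
  ],
)

```text
time_s: 1.85
ee_pos: [0.5125, -0.1407, 0.18]
eef_rot: [-0.001, 0.21, 0.978, 0.0]
wrist_force: [-0.3, -0.0, -0.0]
finger_gap: 0.0848
```

```bash
python3 - <<'E'
from h import *
s=manip.read_state(); im=imaging.capture("wrist"); cv2.imwrite("pics/w1.png",im)
c=cam("wrist",s)
P=np.array([.514,-.142,0]);u=np.array([np.cos(np.radians(-24.2)),np.sin(np.radians(-24.2)),0]);v=np.array([-u[1],u[0],0])
pts=[P+a*u*.007+b*v*.03+[0,0,.051] for a in(-1,1) for b in(-1,1)]
for p in proj(c,pts): cv2.circle(im,tuple(int(x) for x in p.round()),2,(0,0,255),-1)
pts=[P+a*u*.085+b*v*.05+[0,0,.006] for a in(-1,1) for b in(-1,1)]
for p in proj(c,pts): cv2.circle(im,tuple(int(x) for x in p.round()),2,(255,0,0),-1)
cv2.imwrite("pics/w1a.png",im)
print(s["time_s"],s["ee_pos"],tomove(s,[.514,-.142,.18],65.8), s["wrist_force"])
E
```

```text
1.85 [ 0.51250544 -0.14069637  0.18003657] (array([-1.9, -0.6,  0. ]), np.float64(-0.05)) [-0.26476501 -0.02135374 -0.04816084]
```

View pics/w1a.png

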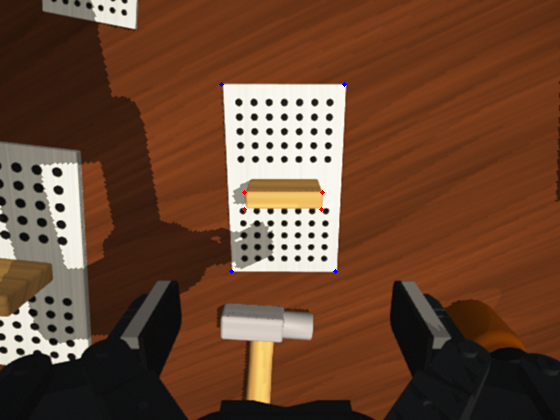

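Wrist view: the projected plate corners (221,84), (344,84), (232,271), (335,271) and grip-top corners (245–322, 192–209) fall on the plate and grip, so the panel pose is good. The hammer and jar are beyond it, clear of the fingers. Descending, with the pads about 3.5 mm beyond the grip's centre so that the robot-side end is the heavy one.

Request:
servo_tool(
  series=[
    {"tx": -0.0054,"ty": -0.0006,"tz": 0.05,"turn": 0,"grip": 0.085},
    {"tx": -0.0054,"ty": -0.0006,"tz": 0.09,"turn": 0,"grip": 0.085},
    {"tx": -0.0054,"ty": -0.0006,"tz": 0.11,"turn": 0,"grip": 0.085},
    {"tx": -0.0054,"ty": -0.0006,"tz": 0.115,"turn": 0,"grip": 0.085},
    {"tx": -0.0054,"ty": -0.0006,"tz": 0.115,"turn": 0,"grip": 0.085},
  ],
)

```text
time_s: 2.52
ee_pos: [0.5178, -0.1425, 0.0669]
eef_rot: [0.001, 0.209, 0.978, 0.0]
wrist_force: [0.5, 0.5, -0.1]
finger_gap: 0.0848
```

```bash
python3 - <<'E'
from h import *
s=manip.read_state()
print(s["time_s"],s["ee_pos"],tomove(s,[.5172,-.1434,.015],65.8), s["wrist_force"])
E
```

```text
2.525 [ 0.51784757 -0.142546    0.06687022] (array([ 0.3, -1.1, 51.9]), np.float64(0.09)) [ 0.46352451  0.5002644  -0.11197585]
```

Request:
servo_tool(
  series=[
    {"tx": 0,"ty": -0.001,"tz": 0.025,"turn": 0,"grip": 0.085},
    {"tx": 0,"ty": -0.001,"tz": 0.045,"turn": 0,"grip": 0.085},
    {"tx": 0,"ty": -0.001,"tz": 0.051,"turn": 0,"grip": 0.085},
    {"tx": 0,"ty": -0.001,"tz": 0.051,"turn": 0,"grip": 0.07},
    {"tx": 0,"ty": -0.001,"tz": 0.051,"turn": 0,"grip": 0.055},
    {"tx": 0,"ty": -0.001,"tz": 0.051,"turn": 0,"grip": 0.05},
    {"tx": 0,"ty": -0.001,"tz": 0.051,"turn": 0,"grip": 0.05},
    {"tx": 0,"ty": -0.001,"tz": 0.051,"turn": 0,"grip": 0.05},
  ],
  squeeze=30,
)

```text
time_s: 3.52
ee_pos: [0.5184, -0.1446, 0.0166]
eef_rot: [0.002, 0.21, 0.978, -0.0]
wrist_force: [0.1, 1.4, 5.7]
finger_gap: 0.0596
```

```bash
python3 - <<'E'
from h import *
s=manip.read_state()
print(s["time_s"],s["ee_pos"],tomove(s,[.5172,-.1434,.015],65.8), s["wrist_force"],s["finger_gap"])
E
```

```text
3.525 [ 0.51837253 -0.1446227   0.01662014] (array([1.6, 0.6, 1.6]), np.float64(0.01)) [0.13241512 1.40822458 5.68078766] 0.05957716357667384
```

Request:
servo_tool(
  series=[
    {"tx": 0,"ty": 0,"tz": -0.01,"turn": 0,"grip": 0.05},
    {"tx": 0,"ty": 0,"tz": -0.03,"turn": 0,"grip": 0.05},
    {"tx": 0,"ty": 0,"tz": -0.06,"turn": 0,"grip": 0.05},
    {"tx": 0,"ty": 0,"tz": -0.1,"turn": 0,"grip": 0.05},
    {"tx": 0,"ty": 0,"tz": -0.125,"turn": 0,"grip": 0.05},
    {"tx": 0,"ty": 0,"tz": -0.13,"turn": 0,"grip": 0.05},
    {"tx": 0,"ty": 0,"tz": -0.13,"turn": 0,"grip": 0.05},
    {"tx": 0,"ty": 0,"tz": -0.13,"turn": 0,"grip": 0.05},
  ],
)

```text
time_s: 4.53
ee_pos: [0.516, -0.1439, 0.1426]
eef_rot: [-0.002, 0.21, 0.978, 0.0]
wrist_force: [-0.4, -0.8, -4.6]
finger_gap: 0.0594
```

```bash
cat >> h.py <<'E'
from scipy.optimize import least_squares
def corners(im,near,box=None,lo=None):
    """approx-quad (4 px corners) of the white contour containing/nearest px `near`"""
    ks=white(im); k=min(ks,key=lambda k:-cv2.pointPolygonTest(k.astype(np.float32),tuple(map(float,near)),True))
    return k
E
python3 - <<'E'
from h import *
s=manip.read_state(); im=imaging.capture("wrist"); cv2.imwrite("pics/w2.png",im)
print(s["time_s"],s["ee_pos"],s["wrist_force"],s["finger_gap"])
im2=imaging.capture("scene"); cv2.imwrite("pics/s2.png",im2)
X=s["ee_pos"]; p=proj(cam("scene"),X)[0].astype(int); a=max(p[1]-90,0);b=max(p[0]-120,0)
cv2.imwrite("pics/both.png",np.hstack([cv2.resize(im,(400,300)),cv2.resize(im2[a:a+180,b:b+240],(400,300))]))
E
```

```text
4.525 [ 0.51595559 -0.14392707  0.14261566] [-0.37773073 -0.76750019 -4.56114568] 0.05940599565833255
```

View pics/both.png

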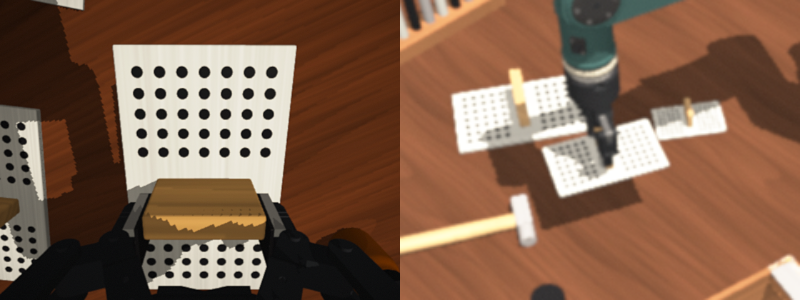

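The panel is held and off the bench: its near end is in the left half (wrist) around (113–297, 45), and the scene crop on the right shows it hanging clear. Next I fit its tilt relative to the tool.

```bash
cat >> h.py <<'E'
def panelfit(im,s,dbg=False):
    """wrist view: fit near plate end: returns xe,ye,ze (tool mm) of near-end top edge middle, tilt deg(near end low +), yaw deg"""
    hsv=cv2.cvtColor(im,cv2.COLOR_BGR2HSV); m=((hsv[...,2]>110)&(hsv[...,1]<60)).astype(np.uint8)
    m=cv2.morphologyEx(m,cv2.MORPH_CLOSE,np.ones((15,15)))
    n,l,st,ce=cv2.connectedComponentsWithStats(m)
    i=l[150,290]; m=(l==i); 
    cols=np.arange(200,380); top=np.array([np.argmax(m[:,c]) for c in cols])
    pt=np.polyfit(cols,top,1); ok=abs(top-np.polyval(pt,cols))<2; pt=np.polyfit(cols[ok],top[ok]-.5,1)
    r0=int(np.polyval(pt,290))+8; rows=np.arange(r0,240); L=[];Rr=[]
    for r in rows:
        c=np.flatnonzero(m[r,:]); c=c[(c>60)&(c<500)]
        L.append(c.min());Rr.append(c.max())
    def rob(x,y,o):
        x=np.array(x);y=np.array(y);ok=np.ones(len(x),bool)
        for _ in range(8):
            p=np.polyfit(x[ok],y[ok],1); e=abs(y-np.polyval(p,x)); ok=e<max(1.0,np.median(e)*1.5)
        p[1]+=o; return p,ok.sum()
    pl,nl=rob(rows,L,-.5);pr,nr=rob(rows,Rr,.5)
    p=imaging.camera_params("wrist"); K=p["mtx"];M=np.linalg.inv(p["mount"])
    def pj(X):
        x=(X@M[:3,:3].T+M[:3,3])@K.T; return x[:,:2]/x[:,2:]
    R=toolR(s); 
    def pts(q):
        xe,ye,ze,th,ya=q; th,ya=np.radians(th),np.radians(ya)
        d=np.array([-np.cos(th)*np.cos(ya),-np.cos(th)*np.sin(ya),-np.sin(th)]); v=np.array([-np.sin(ya),np.cos(ya),0])
        return np.array([np.array([xe,ye,ze])/1000+b*v*.05+a*d for b in(-1,1) for a in(0,.03,.06)])
    def res(q):
        x=pj(pts(q)); o=[]
        for k in(0,3): o.append(2*(x[k,1]-np.polyval(pt,x[k,0])))
        A,B=(x[:3],x[3:]); 
        if A[0,0]>B[0,0]: A,B=B,A
        o+=list(A[:,0]-np.polyval(pl,A[:,1]))+list(B[:,0]-np.polyval(pr,B[:,1]))
        return o
    f=least_squares(res,[85,0,10,0,0]); 
    if dbg: print("edges",pt,pl,nl,pr,nr,"res",np.round(f.fun,1))
    return f.x
E
python3 - <<'E'
from h import *
s=manip.read_state(); im=cv2.imread("pics/w2.png")
print(panelfit(im,s,True))
# reference: flat model on w1 picture with known pose
E
```

```text
edges [-7.63352359e-17  6.25000000e+01] [9.83176703e-02 1.50809920e+02] 170 [-1.06560170e-01  4.21551782e+02] 170 res [-0.1  0.1 -0.3  0.   0.3 -0.3  0.   0.3]
[ 9.03182107e+01  1.12585987e+00  1.05428379e+01  1.51695018e-01
 -2.30540570e-02]
```

```bash
cat >> h.py <<'E'
O=np.array([.546,.1945]); BY=-12.9
ex=np.array([np.cos(np.radians(BY)),np.sin(np.radians(BY))]); ey=np.array([-ex[1],ex[0]])
def W(bx,by,z): # box mm -> world m
    return np.r_[O+ex*bx/1000+ey*by/1000,z/1000]
def B(X): d=np.array(X[:2])-O; return np.r_[d@ex,d@ey,X[2]]*1000
def rep(): 
    s=manip.read_state(); print(round(s["time_s"],2),"TCP box",B(s["ee_pos"]).round(1),"F box",np.r_[ex@s["wrist_force"][:2],ey@s["wrist_force"][:2],s["wrist_force"][2]].round(1),"gap",round(s["finger_gap"],4)); return s
E
python3 - <<'E'
from h import *
s=rep(); print(tomove(s,W(19.3,-1.1,140),77.1))
E
```

```text
4.62 TCP box [  46.6 -336.6  143.1] F box [-0.   0.4 -4. ] gap 0.0596
(array([ 92.5, 323.7,   3.3]), np.float64(-11.3))
```

Request:
servo_tool(
  series=[
    {"tx": 0.0115,"ty": 0.04,"tz": 0,"turn": -1.5,"grip": 0.05},
    {"tx": 0.023,"ty": 0.08,"tz": 0,"turn": -3,"grip": 0.05},
    {"tx": 0.034,"ty": 0.12,"tz": 0,"turn": -4.5,"grip": 0.05},
    {"tx": 0.046,"ty": 0.16,"tz": 0,"turn": -6,"grip": 0.05},
    {"tx": 0.057,"ty": 0.2,"tz": 0,"turn": -7.5,"grip": 0.05},
    {"tx": 0.069,"ty": 0.24,"tz": 0,"turn": -9,"grip": 0.05},
    {"tx": 0.08,"ty": 0.28,"tz": 0,"turn": -10,"grip": 0.05},
    {"tx": 0.088,"ty": 0.308,"tz": 0.001,"turn": -11,"grip": 0.05},
    {"tx": 0.0915,"ty": 0.32,"tz": 0.003,"turn": -11.3,"grip": 0.05},
    {"tx": 0.0925,"ty": 0.3237,"tz": 0.003,"turn": -11.3,"grip": 0.05},
    {"tx": 0.0925,"ty": 0.3237,"tz": 0.003,"turn": -11.3,"grip": 0.05},
    {"tx": 0.0925,"ty": 0.3237,"tz": 0.003,"turn": -11.3,"grip": 0.05},
  ],
)

```text
time_s: 6.12
ee_pos: [0.5656, 0.1877, 0.142]
eef_rot: [0.0, 0.113, 0.994, -0.0]
wrist_force: [0.4, 0.1, -3.7]
finger_gap: 0.0596
```

```bash
python3 - <<'E'
from h import *
s=rep(); im=imaging.capture("wrist"); cv2.imwrite("pics/w3.png",im)
print(tomove(s,W(19.3,-1.1,140),77.1))
c=cam("wrist",s)
for b,a in ((-75,63),(-75,-63),(-117,63),(-117,-63)):
    p=proj(c,W(b,a,81))[0]; cv2.circle(im,tuple(int(x) for x in p.round()),2,(0,0,255),-1); print(b,a,p.round(1))
cv2.imwrite("pics/w3a.png",im)
E
```

```text
6.12 TCP box [ 20.6  -2.3 142. ] F box [ 0.3  0.2 -3.7] gap 0.0596
(array([1.3, 1.2, 2. ]), np.float64(-0.08))
-75 63 [410.4  56.6]
-75 -63 [164.5  56.8]
-117 63 [419.9 -38.5]
-117 -63 [155.3 -38.5]
```

View pics/w3a.png

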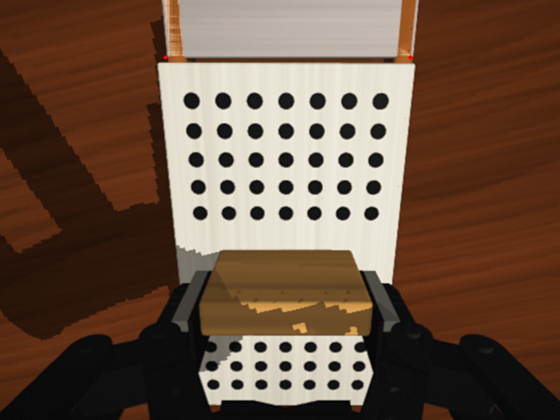

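Wrist view: the plate's near end is at row 63 (158–414). The broad lip's edge lies just above it at row 57, where it was predicted. The box looks about 1 mm off sideways, so I quantify that.

```bash
python3 - <<'E'
from h import *
s=manip.read_state(); im=cv2.imread("pics/w3.png").astype(int)
c=cam("wrist",s)
d=np.abs(np.diff(im.sum(2),axis=1))
for r in (5,20,40,48):
    row=im[r].sum(1); 
    L=[int(x) for x in range(140,195) if d[r,x]>70]; Rr=[int(x) for x in range(385,435) if d[r,x]>70]
    print(r,L,Rr)
    for px in (L[0] if L else 0, Rr[-1] if Rr else 0): print("  by(81)=",B(onz(c,[px+.5,r],.081)[0]).round(1))
for cc in (250,287,330): 
    col=im[:,cc].sum(1); print(cc,[(int(r),int(col[r])) for r in range(48,70,1)])
print(panelfit(cv2.imread("pics/w3.png"),s,True))
E
```

```text
5 [161, 162, 169, 177, 178] [400, 401, 414, 415, 417, 418]
  by(81)= [-98.6 -61.9  81. ]
  by(81)= [-98.6  64.6  81. ]
20 [162, 163, 164, 168, 169, 178, 179] [399, 400, 413, 415, 416, 417]
  by(81)= [-92.  -62.1  81. ]
  by(81)= [-91.9  64.9  81. ]
40 [164, 165, 166, 169, 180, 181] [397, 398, 411, 413, 414]
  by(81)= [-82.9 -62.1  81. ]
  by(81)= [-82.8  64.4  81. ]
48 [165, 166, 181, 182] [397, 410, 411, 413, 414]
  by(81)= [-79.2 -61.9  81. ]
  by(81)= [-79.1  64.8  81. ]
250 [(48, 519), (49, 521), (50, 529), (51, 533), (52, 531), (53, 531), (54, 535), (55, 532), (56, 446), (57, 316), (58, 181), (59, 144), (60, 143), (61, 154), (62, 322), (63, 565), (64, 640), (65, 671), (66, 673), (67, 667), (68, 670), (69, 668)]
287 [(48, 525), (49, 533), (50, 538), (51, 544), (52, 540), (53, 542), (54, 547), (55, 536), (56, 449), (57, 308), (58, 182), (59, 142), (60, 144), (61, 155), (62, 302), (63, 534), (64, 622), (65, 658), (66, 663), (67, 662), (68, 660), (69, 662)]
330 [(48, 537), (49, 541), (50, 546), (51, 550), (52, 550), (53, 547), (54, 553), (55, 540), (56, 445), (57, 302), (58, 184), (59, 143), (60, 143), (61, 156), (62, 289), (63, 509), (64, 617), (65, 661), (66, 668), (67, 668), (68, 669), (69, 666)]
edges [ 8.92923815e-19 -5.00000000e-01] [3.76259532e-02 1.63021768e+02] 137 [-1.05177205e-01  4.21277683e+02] 176 res [-1.1  1.1 -2.2  0.2  2.3 -2.1  0.1  2.1]
[113.22538237   2.79631474  18.05536638   5.40363188   0.1522234 ]
```

Request:
servo_tool(
  series=[
    {"tx": 0,"ty": 0.0018,"tz": 0.015,"turn": 0,"grip": 0.05},
    {"tx": 0,"ty": 0.0018,"tz": 0.028,"turn": 0,"grip": 0.05},
    {"tx": 0,"ty": 0.0018,"tz": 0.035,"turn": 0,"grip": 0.05},
    {"tx": 0,"ty": 0.0018,"tz": 0.037,"turn": 0,"grip": 0.05},
    {"tx": 0,"ty": 0.0018,"tz": 0.037,"turn": 0,"grip": 0.05},
    {"tx": 0,"ty": 0.0018,"tz": 0.037,"turn": 0,"grip": 0.05},
  ],
  squeeze=25,
)

```text
time_s: 6.92
ee_pos: [0.5663, 0.1907, 0.1056]
eef_rot: [0.001, 0.112, 0.994, 0.0]
wrist_force: [1.1, 0.1, -4.0]
finger_gap: 0.0596
```

```bash
python3 - <<'E'
from h import *
s=rep()
E
```

```text
6.92 TCP box [ 20.7   0.8 105.6] F box [ 1.   0.3 -4. ] gap 0.0596
```

Request:
servo_tool(
  series=[
    {"tx": 0,"ty": 0,"tz": 0.003,"turn": 0,"grip": 0.05},
    {"tx": 0,"ty": 0,"tz": 0.006,"turn": 0,"grip": 0.05},
    {"tx": 0,"ty": 0,"tz": 0.0075,"turn": 0,"grip": 0.05},
    {"tx": 0,"ty": 0,"tz": 0.009,"turn": 0,"grip": 0.05},
    {"tx": 0,"ty": 0,"tz": 0.01,"turn": 0,"grip": 0.05},
    {"tx": 0,"ty": 0,"tz": 0.01,"turn": 0,"grip": 0.05},
  ],
)

```text
time_s: 7.68
ee_pos: [0.5655, 0.1906, 0.0972]
eef_rot: [0.0, 0.112, 0.994, 0.0]
wrist_force: [-7.1, -0.5, 5.1]
finger_gap: 0.0597
```

```bash
sed -i 's/np.ones((15,15))/np.ones((1,25))/' h.py; python3 - <<'E'
from h import *
s=manip.read_state()
print(panelfit(cv2.imread("pics/w3.png"),s,True))
im=imaging.capture("wrist"); cv2.imwrite("pics/w4.png",im); print(panelfit(im,s,True)); rep()
E
```

```text
edges [-7.63352359e-17  6.25000000e+01] [1.00680870e-01 1.50533041e+02] 170 [-1.06521089e-01  4.21522214e+02] 170 res [-0.1  0.1 -0.2  0.   0.2 -0.2  0.   0.2]
[ 9.01193784e+01  1.12043683e+00  1.04858664e+01 -3.58206648e-02
 -3.11741396e-02]
edges [3.29228268e-03 6.24357731e+01] [9.74814778e-02 1.51467294e+02] 169 [-1.03445875e-01  4.20918726e+02] 169 res [ 0. -0.  0. -0. -0.  0. -0. -0.]
[89.83841963  1.26045048 11.17144202  0.47743726  0.12323799]
7.72 TCP box [19.9  0.6 97.2] F box [-6.6 -2.5  6.4] gap 0.0595
```

The pads hold tightly: about 10 N on the lip gives only 0.5° of tilt, and friction at the lip works against the turn. I'll use the lightest squeeze and drag towards the broad lip while pressing, so that the friction helps.

Request:
servo_tool(
  series=[
    {"tx": 0,"ty": 0,"tz": -0.004,"turn": 0,"grip": 0.05},
    {"tx": -0.005,"ty": 0,"tz": -0.004,"turn": 0,"grip": 0.05},
    {"tx": -0.01,"ty": 0,"tz": -0.004,"turn": 0,"grip": 0.05},
    {"tx": -0.01,"ty": 0,"tz": -0.002,"turn": 0,"grip": 0.05},
    {"tx": -0.008,"ty": 0,"tz": -0.001,"turn": 0,"grip": 0.05},
    {"tx": -0.006,"ty": 0,"tz": -0.001,"turn": 0,"grip": 0.05},
  ],
  squeeze=20,
)

```text
time_s: 8.48
ee_pos: [0.573, 0.1892, 0.0971]
eef_rot: [0.002, 0.112, 0.994, 0.0]
wrist_force: [1.5, -0.5, 1.1]
finger_gap: 0.0591
```

```bash
python3 - <<'E'
from h import *
s=rep(); im=imaging.capture("wrist"); print(panelfit(im,s).round(2))
E
```

```text
8.47 TCP box [27.5  0.8 97.1] F box [ 1.6 -0.2  1.1] gap 0.0591
[ 8.979e+01  1.150e+00  1.119e+01  4.500e-01 -3.000e-02]
```

Request:
servo_tool(
  series=[
    {"tx": 0.0015,"ty": 0,"tz": 0.0005,"turn": 0,"grip": 0.05},
    {"tx": 0.003,"ty": 0,"tz": 0.001,"turn": 0,"grip": 0.05},
    {"tx": 0.0045,"ty": 0,"tz": 0.0015,"turn": 0,"grip": 0.05},
  ],
)

```text
time_s: 8.9
ee_pos: [0.5674, 0.1904, 0.0946]
eef_rot: [0.0, 0.112, 0.994, 0.0]
wrist_force: [3.0, -1.2, 1.2]
finger_gap: 0.0592
```

```bash
python3 - <<'E'
from h import *
s=rep(); im=imaging.capture("wrist"); print(panelfit(im,s).round(2)); print(s["ft_torque"])
E
```

```text
8.9 TCP box [21.8  0.8 94.6] F box [ 3.1 -0.5  1.2] gap 0.0592
[8.778e+01 1.140e+00 1.531e+01 3.180e+00 2.000e-02]
[-0.11708037 -0.91039303  0.00286171]
```

Request:
servo_tool(
  series=[
    {"tx": 0.001,"ty": 0,"tz": 0.001,"turn": 0,"grip": 0.05},
    {"tx": 0.002,"ty": 0,"tz": 0.002,"turn": 0,"grip": 0.05},
    {"tx": 0.003,"ty": 0,"tz": 0.003,"turn": 0,"grip": 0.05},
  ],
)

```text
time_s: 9.32
ee_pos: [0.5643, 0.191, 0.0913]
eef_rot: [-0.0, 0.112, 0.994, 0.0]
wrist_force: [1.4, -0.0, 1.0]
finger_gap: 0.0595
```

```bash
python3 - <<'E'
from h import *
s=rep(); im=imaging.capture("wrist"); f=panelfit(im,s,True); print(f.round(2)); T=B(s["ee_pos"]); print("near end x,z_under",T[0]-f[0],T[2]-f[2]-6)
E
```

```text
9.32 TCP box [18.6  0.6 91.3] F box [1.4 0.3 1. ] gap 0.0595
edges [-6.85664012e-17  7.65000000e+01] [6.56667352e-02 1.60189694e+02] 156 [-5.92152697e-02  4.09372248e+02] 147 res [ 0.1 -0.1  0.2 -0.  -0.2  0.2 -0.  -0.2]
[ 8.522e+01  9.600e-01  2.046e+01  6.880e+00 -7.000e-02]
near end x,z_under -66.61532607327459 64.8121433375048
```

Request:
servo_tool(
  series=[
    {"tx": 0,"ty": 0,"tz": 0,"turn": 0,"grip": 0.05},
    {"tx": 0.004,"ty": 0,"tz": 0,"turn": 0,"grip": 0.05},
    {"tx": 0.008,"ty": 0,"tz": 0,"turn": 0,"grip": 0.05},
    {"tx": 0.012,"ty": 0,"tz": 0,"turn": 0,"grip": 0.05},
    {"tx": 0.015,"ty": 0,"tz": 0,"turn": 0,"grip": 0.05},
    {"tx": 0.015,"ty": 0,"tz": 0,"turn": 0,"grip": 0.05},
  ],
  squeeze=30,
)

```text
time_s: 10.12
ee_pos: [0.5483, 0.1943, 0.0903]
eef_rot: [-0.002, 0.112, 0.994, -0.0]
wrist_force: [0.8, 0.3, -3.7]
finger_gap: 0.0596
```

```bash
python3 - <<'E'
from h import *
s=rep(); im=imaging.capture("wrist"); cv2.imwrite("pics/w5.png",im); print(s["ft_torque"]); im2=imaging.capture("top"); cv2.imwrite("pics/t5.png",im2)
E
```

```text
10.12 TCP box [ 2.3  0.4 90.3] F box [ 0.7  0.5 -3.7] gap 0.0596
[-0.01435259  0.01058448 -0.01732909]
```

View pics/w5.png

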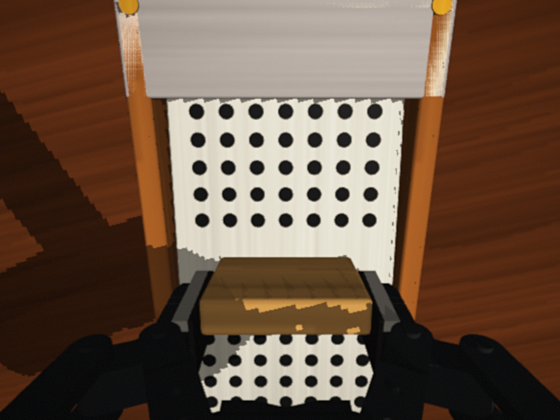

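Wrist view: the near end is under the lip (lip edge at row 98) and the plate is central between the side walls (165–408). The force equals the panel's weight, so nothing is touching. Now on to the bar.

Request:
servo_tool(
  series=[
    {"tx": 0.0015,"ty": 0,"tz": 0,"turn": 0,"grip": 0.05},
    {"tx": 0.003,"ty": 0,"tz": 0,"turn": 0,"grip": 0.05},
    {"tx": 0.0045,"ty": 0,"tz": 0,"turn": 0,"grip": 0.05},
    {"tx": 0.006,"ty": 0,"tz": 0,"turn": 0,"grip": 0.05},
    {"tx": 0.006,"ty": 0,"tz": 0,"turn": 0,"grip": 0.05},
  ],
)

```text
time_s: 10.85
ee_pos: [0.5456, 0.1951, 0.0921]
eef_rot: [0.002, 0.112, 0.994, -0.0]
wrist_force: [4.5, -1.5, -5.2]
finger_gap: 0.0593
```

```bash
python3 - <<'E'
from h import *
s=rep(); print(s["ft_torque"])
E
```

```text
10.85 TCP box [-0.5  0.5 92.1] F box [ 4.7 -0.4 -5.2] gap 0.0593
[-0.27431352 -0.96810859 -0.01523575]
```

Request:
servo_tool(
  series=[
    {"tx": 0.0015,"ty": 0,"tz": 0,"turn": 0,"grip": 0.05},
    {"tx": 0.003,"ty": 0,"tz": 0,"turn": 0,"grip": 0.05},
    {"tx": 0.0045,"ty": 0,"tz": 0,"turn": 0,"grip": 0.05},
    {"tx": 0.006,"ty": 0,"tz": 0,"turn": 0,"grip": 0.05},
    {"tx": 0.006,"ty": 0,"tz": 0,"turn": 0,"grip": 0.05},
  ],
)

```text
time_s: 11.48
ee_pos: [0.5408, 0.1962, 0.0925]
eef_rot: [0.003, 0.113, 0.994, -0.0]
wrist_force: [6.9, -2.1, -5.3]
finger_gap: 0.059
```

```bash
python3 - <<'E'
from h import *
s=rep(); print(s["ft_torque"])
im=imaging.capture("wrist"); cv2.imwrite("pics/w6.png",im); print(panelfit(im,s,True).round(2))
E
```

```text
11.47 TCP box [-5.5  0.5 92.5] F box [ 7.2 -0.5 -5.3] gap 0.059
[-0.42248357 -1.38053761 -0.00903254]
edges [-6.32561833e-18  4.50000000e+00] [  0.32554834 104.78256864] 150 [-3.06681376e-01  4.62652537e+02] 146 res [ 0.3 -0.3  0.6 -0.1 -0.7  0.6 -0.1 -0.7]
[ 1.0332e+02  6.5000e-01 -2.6360e+01 -2.7470e+01 -1.0000e-01]
```

Request:
servo_tool(
  series=[
    {"tx": 0,"ty": 0,"tz": 0.001,"turn": 0,"grip": 0.05},
    {"tx": 0.0015,"ty": 0,"tz": 0.002,"turn": 0,"grip": 0.05},
    {"tx": 0.003,"ty": 0,"tz": 0.002,"turn": 0,"grip": 0.05},
    {"tx": 0.0045,"ty": 0,"tz": 0.002,"turn": 0,"grip": 0.05},
    {"tx": 0.0045,"ty": 0,"tz": 0.002,"turn": 0,"grip": 0.05},
  ],
)

```text
time_s: 12.15
ee_pos: [0.5376, 0.197, 0.0922]
eef_rot: [0.005, 0.113, 0.994, 0.0]
wrist_force: [7.7, -3.2, -1.1]
finger_gap: 0.0594
```

```bash
python3 - <<'E'
from h import *
s=rep(); print(s["ft_torque"])
im=imaging.capture("wrist"); cv2.imwrite("pics/w7.png",im); im2=imaging.capture("scene"); cv2.imwrite("pics/s7.png",im2)
a=cv2.resize(im,(400,300)); b=cv2.resize(im2[190:325,235:415],(400,300),interpolation=cv2.INTER_CUBIC)
cv2.imwrite("pics/both7.png",np.hstack([a,b]))
E
```

```text
12.15 TCP box [-8.7  0.6 92.2] F box [ 8.3 -1.4 -1.1] gap 0.0594
[-0.65932485 -1.28430537  0.12380944]
```

View pics/both7.png

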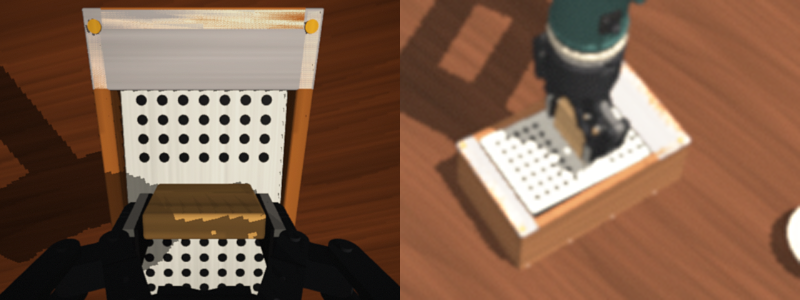

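Wrist half (left): the plate is under the lip, and the gap to the left wall looks smaller. Scene half (right): the far end is still above the narrow lip. I'll check the side gaps in numbers.

```bash
python3 - <<'E'
from h import *
s=manip.read_state(); c=cam("wrist",s); im=cv2.imread("pics/w7.png")
for r in (128,135,150): 
    v=im[r].astype(int); print(r,"L",[tuple(v[x]) .__str__() if 0 else int(v[x].sum()) for x in range(140,185)]); print("  R",[int(v[x].sum()) for x in range(390,436)])
# expected pixels at lip edge: outer walls y=±63 z=81, inner ±53, plate edge z~73.5
for b,a,z in((-75,-63,81),(-75,63,81),(-70,-53,76),(-70,53,76),(-70,-50,74),(-70,50,74)): print(b,a,z,proj(c,W(b,a+1.0,z))[0].round(1))
E
```

```text
128 L [287, 296, 290, 293, 288, 285, 282, 281, 280, 277, 277, 266, 262, 240, 190, 142, 133, 133, 126, 125, 118, 122, 126, 118, 83, 68, 58, 95, 290, 533, 606, 609, 608, 618, 643, 645, 651, 653, 649, 643, 639, 643, 651, 652, 653]
  R [632, 555, 622, 643, 636, 647, 669, 669, 668, 668, 629, 438, 199, 81, 71, 71, 70, 68, 69, 66, 74, 76, 65, 87, 128, 171, 206, 238, 261, 267, 267, 275, 276, 285, 285, 294, 300, 298, 293, 294, 291, 293, 287, 283, 287, 279]
135 L [281, 289, 287, 294, 287, 290, 285, 284, 288, 279, 279, 270, 269, 259, 239, 181, 139, 136, 134, 125, 128, 131, 130, 134, 125, 117, 85, 64, 131, 340, 555, 623, 630, 629, 630, 632, 639, 642, 641, 639, 630, 629, 635, 639, 643]
  R [664, 666, 659, 655, 657, 660, 662, 597, 410, 496, 638, 567, 253, 57, 67, 82, 74, 74, 77, 77, 81, 80, 80, 111, 161, 202, 232, 256, 263, 271, 272, 279, 284, 288, 292, 296, 298, 302, 294, 288, 290, 288, 288, 284, 287, 273]
150 L [273, 279, 285, 289, 293, 292, 292, 289, 287, 283, 283, 280, 279, 272, 270, 257, 219, 166, 140, 137, 132, 126, 127, 123, 131, 125, 114, 74, 66, 130, 340, 552, 626, 634, 629, 630, 635, 634, 640, 638, 636, 628, 633, 635, 641]
  R [666, 659, 652, 654, 658, 643, 605, 611, 653, 663, 564, 252, 56, 64, 73, 74, 82, 77, 75, 82, 84, 113, 151, 192, 223, 252, 261, 273, 267, 278, 286, 283, 294, 292, 304, 297, 296, 292, 289, 290, 290, 283, 285, 273, 242, 172]
-75 -63 81 [129.2 124.9]
-75 63 81 [438.1 124.9]
-70 -53 76 [159.1 135.6]
-70 53 76 [408.4 135.5]
-70 -50 74 [167.6 134.9]
-70 50 74 [400.  134.9]
```

Gaps at row 135 are 14 px left and 13 px right, so it is centred. Last part of the push.

Request:
servo_tool(
  series=[
    {"tx": 0.0015,"ty": 0,"tz": 0,"turn": 0,"grip": 0.05},
    {"tx": 0.003,"ty": 0,"tz": 0,"turn": 0,"grip": 0.05},
    {"tx": 0.003,"ty": 0,"tz": 0,"turn": 0,"grip": 0.05},
  ],
)

```text
time_s: 12.62
ee_pos: [0.5352, 0.1975, 0.0924]
eef_rot: [0.006, 0.113, 0.994, 0.0]
wrist_force: [9.1, -3.3, -1.3]
finger_gap: 0.0595
```

```bash
python3 - <<'E'
from h import *
s=rep(); print(s["ft_torque"])
R=toolR(s); print("tool z in box x:", ex@R[:2,2])
E
```

```text
12.62 TCP box [-11.2   0.6  92.4] F box [ 9.6 -1.2 -1.3] gap 0.0595
[-0.70333465 -1.50347574  0.08661379]
tool z in box x: 0.011380545750052972
```

Request:
servo_tool(
  series=[
    {"tx": 0,"ty": 0,"tz": 0.0015,"turn": 0,"grip": 0.05},
    {"tx": 0,"ty": 0,"tz": 0.003,"turn": 0,"grip": 0.05},
    {"tx": 0,"ty": 0,"tz": 0.0045,"turn": 0,"grip": 0.05},
    {"tx": 0,"ty": 0,"tz": 0.0045,"turn": 0,"grip": 0.05},
  ],
  squeeze=25,
)

```text
time_s: 13.12
ee_pos: [0.5357, 0.198, 0.0888]
eef_rot: [0.006, 0.113, 0.994, 0.001]
wrist_force: [8.3, -3.1, 1.5]
finger_gap: 0.0593
```

```bash
python3 - <<'E'
from h import *
s=rep(); print(s["ft_torque"]); R=toolR(s); print("tool z in box x:", ex@R[:2,2])
E
```

```text
13.12 TCP box [-10.8   1.1  88.8] F box [ 8.8 -1.1  1.5] gap 0.0593
[-0.49540144 -1.30080958  0.08473991]
tool z in box x: 0.012253651752148898
```

Request:
servo_tool(
  series=[
    {"tx": 0,"ty": 0,"tz": 0.0015,"turn": 0,"grip": 0.05},
    {"tx": -0.0005,"ty": 0,"tz": 0.003,"turn": 0,"grip": 0.05},
    {"tx": -0.001,"ty": 0,"tz": 0.004,"turn": 0,"grip": 0.05},
    {"tx": -0.001,"ty": 0,"tz": 0.004,"turn": 0,"grip": 0.05},
  ],
)

```text
time_s: 13.62
ee_pos: [0.5366, 0.198, 0.0856]
eef_rot: [0.006, 0.113, 0.994, 0.001]
wrist_force: [8.2, -2.7, 4.1]
finger_gap: 0.0594
```

```bash
cat >> h.py <<'E'
def sides(im):
    """plate side edges and width at rows 150,230 in wrist view -> tilt from model (near-end-free)"""
    g=im.sum(2).astype(int); o=[]
    for r in range(150,236,4):
        x=g[r]; L=[c for c in range(140,215) if x[c]<330<=x[c+1]]; Rr=[c for c in range(370,440) if x[c]>330>=x[c+1]]
        if L and Rr: o.append((r,L[-1] if 0 else L[0],Rr[-1]))
    return np.array(o)
def tiltfit(im):
    o=sides(im); wdt=o[:,2]-o[:,1]
    p=imaging.camera_params("wrist");K=p["mtx"];M=np.linalg.inv(p["mount"])
    def wm(q,r):  # plane z=z0+... in tool: point x, z = z0 + x*tan(th)
        z0,th=q; xs=np.linspace(.0,.12,60); X=np.c_[xs,0*xs,z0/1000+xs*np.tan(np.radians(th))]
        c=X@M[:3,:3].T+M[:3,3]; rr=(c@K.T)[:,1]/c[:,2]; i=np.argsort(rr); return np.interp(r,rr[i],K[0,0]*.1/c[i,2])
    f=least_squares(lambda q:wm(q,o[:,0])-wdt,[12,3],loss="soft_l1"); return f.x.round(2),len(o),round(float(np.std(f.fun)),2)
E
python3 - <<'E'
from h import *
s=rep(); print(s["ft_torque"]); R=toolR(s); print("tool z in box x:", ex@R[:2,2])
im=imaging.capture("wrist"); cv2.imwrite("pics/w8.png",im)
for n in ("w3","w4","w5","w7","w8"): print(n,tiltfit(cv2.imread(f"pics/{n}.png")))
E
```

```text
13.62 TCP box [-10.    1.3  85.6] F box [ 8.6 -0.8  4.1] gap 0.0594
[-0.49309324 -0.6752024   0.00684389]
tool z in box x: 0.011823470842249098
w3 (array([10.52, -0.05]), 22, 0.32)
w4 (array([10.7 ,  0.31]), 22, 0.36)
w5 (array([10.69,  6.08]), 22, 0.46)
w7 (array([10.86,  5.97]), 22, 0.36)
w8 (array([9.78, 9.82]), 22, 1.07)
```

```bash
python3 - <<'E'
from h import *
for n in ("w7","w8"): print(n,sides(cv2.imread(f"pics/{n}.png"))[::3].tolist())
im2=imaging.capture("scene"); cv2.imwrite("pics/s8.png",im2)
im=cv2.imread("pics/w8.png")
a=cv2.resize(im[60:360,100:460],(400,333)); b=cv2.resize(im2[190:325,250:412],(400,333),interpolation=cv2.INTER_CUBIC)
cv2.imwrite("pics/both8.png",np.hstack([a,b]))
E
```

```text
w7 [[150, 169, 400], [162, 170, 399], [174, 171, 399], [186, 172, 398], [198, 173, 397], [210, 174, 396], [222, 174, 395], [234, 175, 395]]
w8 [[150, 169, 397], [162, 170, 396], [174, 171, 394], [186, 172, 396], [198, 172, 393], [210, 173, 396], [222, 174, 394], [234, 175, 394]]
```

View pics/both8.png

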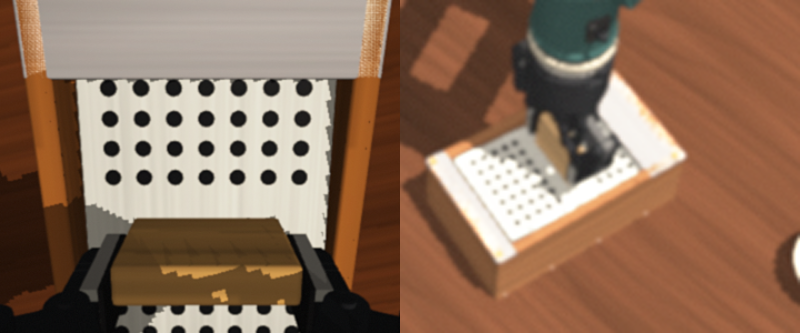

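Wrist half: the plate's right edge now lies in the shadow of the side wall, and the near end is down in the pocket. Scene half: the far end is about level with the narrow lip. The moment shows an upward reaction at the near end (ledge), none at the far lip. I continue lowering.

Request:
servo_tool(
  series=[
    {"tx": -0.0005,"ty": 0,"tz": 0.001,"turn": 0,"grip": 0.05},
    {"tx": -0.001,"ty": 0,"tz": 0.002,"turn": 0,"grip": 0.05},
    {"tx": -0.0012,"ty": 0,"tz": 0.003,"turn": 0,"grip": 0.05},
    {"tx": -0.0012,"ty": 0,"tz": 0.003,"turn": 0,"grip": 0.05},
  ],
  squeeze=22,
)

```text
time_s: 14.22
ee_pos: [0.538, 0.1978, 0.0826]
eef_rot: [0.006, 0.113, 0.994, 0.001]
wrist_force: [8.5, -3.2, 5.0]
finger_gap: 0.0596
```

```bash
python3 - <<'E'
from h import *
s=rep(); t=s["ft_torque"]; print("ty box",ey@t[:2]); R=toolR(s); print("tool z in box x:", ex@R[:2,2])
im=imaging.capture("wrist"); cv2.imwrite("pics/w9.png",im); print(sides(im)[::3].tolist())
E
```

```text
14.22 TCP box [-8.5  1.4 82.6] F box [ 9.  -1.2  5. ] gap 0.0596
ty box -0.9031121221456812
tool z in box x: 0.012473940981100834
[[150, 167, 394], [162, 168, 396], [174, 169, 393], [186, 170, 395], [198, 171, 393], [210, 172, 395], [222, 173, 392], [234, 174, 390]]
```

Request:
servo_tool(
  series=[
    {"tx": -0.0004,"ty": 0,"tz": 0.001,"turn": 0,"grip": 0.05},
    {"tx": -0.0008,"ty": 0,"tz": 0.002,"turn": 0,"grip": 0.05},
    {"tx": -0.0012,"ty": 0,"tz": 0.003,"turn": 0,"grip": 0.05},
    {"tx": -0.0012,"ty": 0,"tz": 0.003,"turn": 0,"grip": 0.05},
  ],
)

```text
time_s: 14.78
ee_pos: [0.5393, 0.1975, 0.0797]
eef_rot: [0.007, 0.113, 0.994, 0.001]
wrist_force: [8.5, -3.1, 4.9]
finger_gap: 0.0589
```

```bash
python3 - <<'E'
from h import *
s=rep(); t=s["ft_torque"]; print("ty box",ey@t[:2]); R=toolR(s); print("tool z in box x:", ex@R[:2,2])
im=imaging.capture("wrist"); cv2.imwrite("pics/w10.png",im); print(sides(im)[::3].tolist())
E
```

```text
14.78 TCP box [-7.2  1.5 79.7] F box [ 8.9 -1.1  4.9] gap 0.0589
ty box -0.8555059844443434
tool z in box x: 0.012729345078561305
[[150, 166, 395], [162, 167, 396], [174, 168, 393], [186, 169, 395], [198, 170, 392], [210, 171, 394], [222, 173, 391], [234, 174, 388]]
```

Request:
servo_tool(
  series=[
    {"tx": -0.0003,"ty": 0,"tz": 0.001,"turn": 0,"grip": 0.05},
    {"tx": -0.0006,"ty": 0,"tz": 0.002,"turn": 0,"grip": 0.05},
    {"tx": -0.0008,"ty": 0,"tz": 0.0025,"turn": 0,"grip": 0.05},
    {"tx": -0.0008,"ty": 0,"tz": 0.0025,"turn": 0,"grip": 0.05},
  ],
)

```text
time_s: 15.32
ee_pos: [0.5402, 0.1973, 0.0773]
eef_rot: [0.007, 0.113, 0.994, 0.001]
wrist_force: [8.7, -1.8, 4.1]
finger_gap: 0.0595
```

```bash
python3 - <<'E'
from h import *
s=rep(); t=s["ft_torque"]; print("ty box",ey@t[:2]); R=toolR(s); print("tool z in box x:", ex@R[:2,2])
im=imaging.capture("wrist"); cv2.imwrite("pics/w11.png",im); print(sides(im)[::3].tolist())
im2=imaging.capture("scene"); cv2.imwrite("pics/s11.png",im2)
b=cv2.resize(im2[220:310,250:360],(660,540),interpolation=cv2.INTER_CUBIC); cv2.imwrite("pics/s11c.png",b)
E
```

```text
15.32 TCP box [-6.2  1.4 77.3] F box [8.9 0.2 4.1] gap 0.0595
ty box -0.9542846755469412
tool z in box x: 0.013080125501196164
[[150, 164, 395], [162, 166, 397], [174, 167, 393], [186, 168, 395], [198, 170, 392], [210, 171, 394], [222, 172, 390], [234, 173, 387]]
```

View pics/s11c.png

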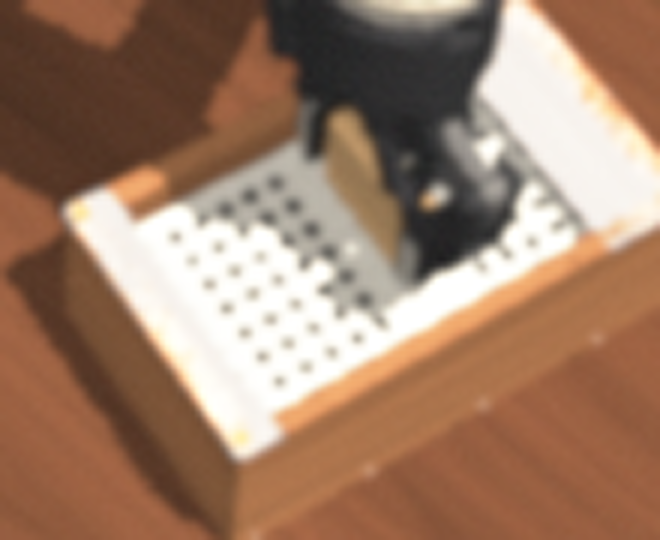

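Scene crop: the plate lies nearly flat, its far end below the narrow lip and no sign of it riding on the lip. Down the last millimetre, then ease towards the narrow lip.

Request:
servo_tool(
  series=[
    {"tx": -0.0002,"ty": 0,"tz": 0.0005,"turn": 0,"grip": 0.05},
    {"tx": -0.0004,"ty": 0,"tz": 0.001,"turn": 0,"grip": 0.05},
    {"tx": -0.002,"ty": 0,"tz": 0.001,"turn": 0,"grip": 0.05},
    {"tx": -0.004,"ty": 0,"tz": 0.001,"turn": 0,"grip": 0.05},
    {"tx": -0.004,"ty": 0,"tz": 0.001,"turn": 0,"grip": 0.05},
  ],
)

```text
time_s: 16.05
ee_pos: [0.5418, 0.1969, 0.0764]
eef_rot: [0.004, 0.113, 0.994, 0.001]
wrist_force: [0.7, -1.8, 8.5]
finger_gap: 0.0594
```

```bash
python3 - <<'E'
from h import *
s=rep(); t=s["ft_torque"]; print("ty box",ey@t[:2]); R=toolR(s); print("tool z in box x:", ex@R[:2,2])
E
```

```text
16.05 TCP box [-4.6  1.4 76.4] F box [ 1.1 -1.6  8.5] gap 0.0594
ty box -0.0822779112452347
tool z in box x: 0.007738457493390315
```

Request:
servo_tool(
  series=[
    {"tx": 0,"ty": 0,"tz": -0.0005,"turn": 0,"grip": 0.05},
    {"tx": 0,"ty": 0,"tz": -0.001,"turn": 0,"grip": 0.05},
    {"tx": 0,"ty": 0,"tz": -0.001,"turn": 0,"grip": 0.05},
  ],
)

```text
time_s: 16.42
ee_pos: [0.5418, 0.1969, 0.0764]
eef_rot: [0.004, 0.113, 0.994, 0.001]
wrist_force: [4.4, -2.4, 8.1]
finger_gap: 0.0594
```

```bash
python3 - <<'E'
from h import *
s=rep(); t=s["ft_torque"]; print("ty box",ey@t[:2]); R=toolR(s); print("tool z in box x:", ex@R[:2,2])
im=imaging.capture("wrist"); cv2.imwrite("pics/w12.png",im); print(sides(im)[::3].tolist())
E
```

```text
16.43 TCP box [-4.6  1.4 76.4] F box [ 4.8 -1.3  8.1] gap 0.0594
ty box -0.34038432431390997
tool z in box x: 0.007751270987258586
[[150, 164, 396], [162, 166, 397], [174, 167, 394], [186, 168, 396], [198, 169, 392], [210, 171, 393], [222, 172, 391], [234, 173, 387]]
```

Request:
servo_tool(
  series=[
    {"tx": 0,"ty": 0,"tz": -0.001,"turn": 0,"grip": 0.05},
    {"tx": 0,"ty": 0,"tz": -0.0015,"turn": 0,"grip": 0.05},
    {"tx": 0,"ty": 0,"tz": -0.0015,"turn": 0,"grip": 0.05},
  ],
)

```text
time_s: 16.85
ee_pos: [0.5418, 0.1969, 0.0764]
eef_rot: [0.004, 0.113, 0.994, 0.001]
wrist_force: [6.4, -0.8, 2.7]
finger_gap: 0.0595
```

```bash
python3 - <<'E'
from h import *
s=rep(); t=s["ft_torque"]; print("ty box",ey@t[:2]); R=toolR(s); print("tool z in box x:", ex@R[:2,2])
im=imaging.capture("wrist"); cv2.imwrite("pics/w13.png",im); print(sides(im)[::3].tolist())
E
```

```text
16.85 TCP box [-4.7  1.4 76.4] F box [6.4 0.7 2.7] gap 0.0595
ty box -0.7396559542760927
tool z in box x: 0.007210927100756053
[[150, 164, 396], [162, 166, 397], [174, 167, 394], [186, 168, 396], [198, 169, 392], [210, 171, 393], [222, 172, 391], [234, 173, 388]]
```

Request:
servo_tool(
  series=[
    {"tx": -0.001,"ty": 0,"tz": -0.0005,"turn": 0,"grip": 0.05},
    {"tx": -0.002,"ty": 0,"tz": -0.0005,"turn": 0,"grip": 0.05},
    {"tx": -0.003,"ty": 0,"tz": -0.0005,"turn": 0,"grip": 0.05},
    {"tx": -0.004,"ty": 0,"tz": -0.0005,"turn": 0,"grip": 0.05},
    {"tx": -0.004,"ty": 0,"tz": -0.0005,"turn": 0,"grip": 0.05},
  ],
)

```text
time_s: 17.52
ee_pos: [0.5437, 0.1965, 0.0764]
eef_rot: [0.001, 0.112, 0.994, 0.001]
wrist_force: [1.1, -0.4, 7.1]
finger_gap: 0.0592
```

```bash
python3 - <<'E'
from h import *
s=rep(); t=s["ft_torque"]; print("ty box",ey@t[:2]); R=toolR(s); print("tool z in box x:", ex@R[:2,2])
E
```

```text
17.52 TCP box [-2.6  1.4 76.4] F box [ 1.2 -0.1  7.1] gap 0.0592
ty box -0.39958029575994186
tool z in box x: 0.0027254174075284168
```

Request:
servo_tool(
  series=[
    {"tx": 0,"ty": 0,"tz": -0.001,"turn": 0,"grip": 0.05},
    {"tx": -0.001,"ty": 0,"tz": -0.002,"turn": 0,"grip": 0.05},
    {"tx": -0.002,"ty": 0,"tz": -0.002,"turn": 0,"grip": 0.05},
    {"tx": -0.003,"ty": 0,"tz": -0.002,"turn": 0,"grip": 0.05},
    {"tx": -0.004,"ty": 0,"tz": -0.002,"turn": 0,"grip": 0.05},
    {"tx": -0.004,"ty": 0,"tz": -0.002,"turn": 0,"grip": 0.05},
  ],
)

```text
time_s: 18.27
ee_pos: [0.5469, 0.1957, 0.0764]
eef_rot: [0.0, 0.112, 0.994, 0.001]
wrist_force: [4.2, 2.4, 0.2]
finger_gap: 0.0596
```

```bash
python3 - <<'E'
from h import *
s=rep(); t=s["ft_torque"]; print("ty box",ey@t[:2]); R=toolR(s); print("tool z in box x:", ex@R[:2,2])
im=imaging.capture("wrist"); cv2.imwrite("pics/w14.png",im); print(sides(im)[::3].tolist())
E
```

```text
18.27 TCP box [ 0.7  1.3 76.4] F box [3.5 3.2 0.2] gap 0.0596
ty box -0.7400349482754003
tool z in box x: 0.000532698347226286
[[150, 165, 399], [162, 166, 395], [174, 167, 397], [186, 169, 393], [198, 170, 395], [210, 171, 392], [222, 172, 389], [234, 173, 390]]
```

Request:
servo_tool(
  series=[
    {"tx": -0.001,"ty": 0,"tz": -0.0005,"turn": 0,"grip": 0.05},
    {"tx": -0.002,"ty": 0,"tz": -0.0005,"turn": 0,"grip": 0.05},
    {"tx": -0.003,"ty": 0,"tz": -0.0005,"turn": 0,"grip": 0.05},
    {"tx": -0.004,"ty": 0,"tz": -0.0005,"turn": 0,"grip": 0.05},
    {"tx": -0.004,"ty": 0,"tz": -0.0005,"turn": 0,"grip": 0.05},
  ],
)

```text
time_s: 18.95
ee_pos: [0.5499, 0.1942, 0.0765]
eef_rot: [-0.001, 0.112, 0.994, -0.0]
wrist_force: [2.8, 2.4, -1.6]
finger_gap: 0.0595
```

```bash
python3 - <<'E'
from h import *
s=rep(); t=s["ft_torque"]; print("ty box",ey@t[:2])
E
```

```text
18.95 TCP box [ 3.9  0.6 76.5] F box [ 2.2  2.9 -1.6] gap 0.0595
ty box -0.5360053307552297
```

Request:
servo_tool(
  series=[
    {"tx": -0.0007,"ty": 0,"tz": 0,"turn": 0,"grip": 0.05},
    {"tx": -0.0014,"ty": 0,"tz": 0,"turn": 0,"grip": 0.05},
    {"tx": -0.0014,"ty": 0,"tz": 0,"turn": 0,"grip": 0.05},
  ],
)

```text
time_s: 19.32
ee_pos: [0.5502, 0.1938, 0.0766]
eef_rot: [-0.002, 0.112, 0.994, -0.0]
wrist_force: [-4.8, 1.2, 1.4]
finger_gap: 0.0596
```

```bash
python3 - <<'E'
from h import *
s=rep(); t=s["ft_torque"]; print("ty box",ey@t[:2])
E
```

```text
19.32 TCP box [ 4.3  0.3 76.6] F box [-4.9  0.1  1.4] gap 0.0596
ty box 0.5057912775491649
```

It has reached the end wall (force reversed to −4.9 N), so it is home. I ease off slightly and release.

Request:
servo_tool(
  series=[
    {"tx": 0.0005,"ty": 0,"tz": 0,"turn": 0,"grip": 0.05},
    {"tx": 0.0007,"ty": 0,"tz": 0,"turn": 0,"grip": 0.06},
    {"tx": 0.0007,"ty": 0,"tz": 0,"turn": 0,"grip": 0.062},
    {"tx": 0.0007,"ty": 0,"tz": 0,"turn": 0,"grip": 0.065},
    {"tx": 0.0007,"ty": 0,"tz": 0,"turn": 0,"grip": 0.067},
    {"tx": 0.0007,"ty": 0,"tz": 0,"turn": 0,"grip": 0.067},
  ],
)

```text
time_s: 20.08
ee_pos: [0.5513, 0.1938, 0.077]
eef_rot: [0.0, 0.112, 0.994, 0.0]
wrist_force: [0.1, -0.6, 0.7]
finger_gap: 0.0666
```

```bash
python3 - <<'E'
from h import *
s=rep(); t=s["ft_torque"]; print("ty box",ey@t[:2])
E
```

```text
20.07 TCP box [ 5.4  0.5 77. ] F box [ 0.2 -0.6  0.7] gap 0.0666
ty box 0.02881539983207957
```

Released with no load. I rise straight up.

Request:
servo_tool(
  series=[
    {"tx": 0,"ty": 0,"tz": -0.005,"turn": 0,"grip": 0.067},
    {"tx": 0,"ty": 0,"tz": -0.015,"turn": 0,"grip": 0.067},
    {"tx": 0,"ty": 0,"tz": -0.03,"turn": 0,"grip": 0.067},
    {"tx": 0,"ty": 0,"tz": -0.06,"turn": 0,"grip": 0.067},
    {"tx": 0,"ty": 0,"tz": -0.1,"turn": 0,"grip": 0.067},
    {"tx": 0,"ty": 0,"tz": -0.13,"turn": 0,"grip": 0.067},
    {"tx": 0,"ty": 0,"tz": -0.13,"turn": 0,"grip": 0.067},
    {"tx": 0,"ty": 0,"tz": -0.13,"turn": 0,"grip": 0.067},
  ],
)

```text
time_s: 21.08
ee_pos: [0.5509, 0.1939, 0.2067]
eef_rot: [-0.0, 0.112, 0.994, -0.0]
wrist_force: [-0.4, 0.6, 0.4]
finger_gap: 0.0668
```

```bash
python3 - <<'E'
from h import *
s=rep(); im=imaging.capture("wrist"); cv2.imwrite("pics/w15.png",im); im2=imaging.capture("scene"); c=cam("wrist",s)
for a in(-7,7):
  for b in(-30,30):
    p=proj(c,W(a,b+1.3,111))[0]; cv2.circle(im,tuple(int(x) for x in p.round()),1,(0,0,255),-1)
a=im[60:360,80:480]; b=cv2.resize(im2[205:318,260:411],(400,300),interpolation=cv2.INTER_CUBIC)
cv2.imwrite("pics/fin.png",np.hstack([a,b]))
E
```

```text
21.07 TCP box [  4.9   0.5 206.7] F box [-0.5  0.5  0.4] gap 0.0668
```

View pics/fin.png

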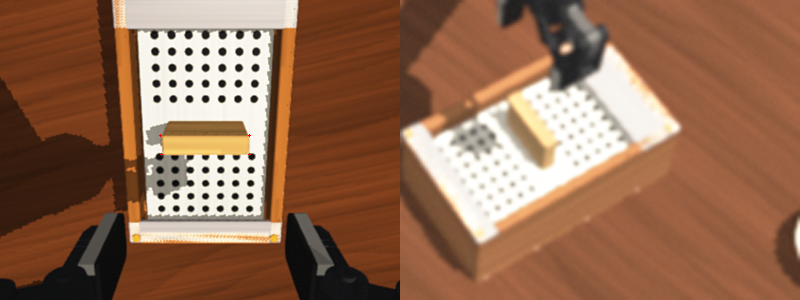

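The final view shows the grip's top face on the predicted seat corners (162–250, 135–155 in the left half). Both plate ends are under their lips, the panel is flat and the gripper is clear. Handing in.

```bash
python3 -c "
from plant import job; print(job.job_done())"
```

```text
the job is handed in; nothing more can be done
None
```

The sieve panel is back in the filings box and handed in at about 21 s of the 72 s allowed; no verdict came back. I gripped the 170 × 100 mm panel by the ends of its grip block and tilted it about 7° by dragging it on the narrow lip. The low end then went under the broad lip and pushed the spring bar back about 10.5 mm (about 9.6 N). I lowered the far end past the narrow lip, eased the panel home until it met the end wall, and released it.

**What the last checks showed:**
- **Seating:** the last pictures show the panel flat with both ends under the lips. The top of the grip falls on the predicted seat corners to about a millimetre. When I let go, the gripper height put the underside at about 60 mm, the ledge height.
- **Forces:** at the times I read it, the contact force between panel and box came to about 14 N at most, against the 20 N limit. I could not see the peaks between readings.
- **Bystanders:** the arm stayed clear of the jar, hammer and dish, though I did not measure them again at the end.

**What disagreed or failed:**
- The first move call was refused because its rows lacked the grip value.
- The first press on the narrow lip gave only 0.5° of tilt, because the pads held too tightly. I changed to a lighter grip with a drag.
- The image-based tilt fit became unreliable once the plate's edge was in shadow or under the lip. From there I relied on forces and the known geometry.
- The wrist camera put the box about 1.3 mm to one side of the overhead estimate. I followed the wrist camera.

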